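# Raise the lace-inspection light board to the rider and hold it

### The job

Get the light board ready for lace inspection: turn both black wing latches on its far rail counter-clockwise, fully to their end stops, while the board still lies flat, then lift the board by its blue bow handle until the yellow pointer on its side stands at the red rider on the left quadrant. Finish while still holding the board steady there by the handle, for the side clamps are slack and I will tighten them while you hold it; never let the board drop, and leave the rider and the things lying around it alone.

Things in the scene. Friction and masses are not known exactly. Their poses are not given: they have to be found in the camera images.
- light_base: Grey tray 250 (x) x 370 (y) x 46 mm high, fixed to the table. Origin: centre of its underside; x points from the hinge edge (nearest the robot) to the handle side, y left, z up. The board's hinge axis runs along y at x = -120, z = 54 mm. At y = +/-183 mm stand upright aluminium quadrants, 4 mm thick with 5-degree ticks, about the hinge axis, outer radius 145 mm, up to z = 180 mm. Place and yaw vary.
- tilt (a joint): Tilt of the light board about the hinge axis, rad: 0 lying flat on the tray, growing as the far edge with the handle is raised; stop at 0.92. Nearly frictionless: the board falls shut when let go. It cannot be raised while a latch is closed.
- light_board: White lit panel in an aluminium frame, 240 mm deep from the hinge axis x 340 wide x 14 thick, about 0.85 kg in all (varies 20 percent). Origin: its centre, 120 mm from the hinge axis; x from hinge to handle, z out of its top face. On each side, 125 mm from the hinge axis: a yellow pointer along the board's x axis and a slack black clamp nut 16 mm wide, not to be turned.
- bow_handle: Bow handle on the board's far edge, moving with it: round bar along y, 12 mm in diameter (blue sleeve 13 mm, 84 mm long), 110 mm long, on two arms. Origin: centre of the bar, 292 mm from the hinge axis in the board's mid-plane, so 54 mm above the table when flat. Gap of 46 mm between bar and board edge; free below and beyond but for the flat scissors on the table. Axes as the board's.
- latch_left (a joint): Turn of the left (+y) wing latch, rad: 0 closed, counter-clockwise seen from above is positive, end stop at 1.5 (open). It starts between 0 and 0.15. Friction torque 0.06 N m; it stays where it is left. Its hidden tongue frees the board only near the open end.
- latch_right (a joint): Turn of the right (-y) wing latch; the same as the left one, also counter-clockwise to its end stop at 1.5.
- latch_left_grip (a point): Point on the left latch's axis, 25 mm above the board's top face (86 mm above the table), 205 mm from the hinge axis, 95 mm left of the mid-line. The black wing is a bar 46 mm long, 13 thick, from 9 to 39 mm above the top face, on a boss 34 mm wide; white line along its top. At joint value 0 it lies along the board's y axis. The point turns with the wing, its y axis along it.
- latch_right_grip (a point): The same point of the right latch, 95 mm right of the mid-line.
- rider (a joint): Angle of the red rider about the hinge axis, rad: the tilt value that the board must have for the pointer to stand at the middle of the rider. Between 0.45 and 0.80. The rider sits stiffly on the rim and must not be pushed.
- rider_mark (a point): Centre of the red rider, a block 17 x 14 x 16 mm (16 mm along the rim) with a white middle line, clipped on the rim of the left quadrant, 149.5 mm from the hinge axis and 183 mm left of the mid-line. The point's x axis points radially out from the hinge axis.
- thread_cone: Bystander: cream thread cone, 84 mm in diameter, 146 mm high, standing on the table to one side of the base. Origin: centre of its underside.
- tape_roll: Bystander: tan roll of tape, 96 mm in diameter, 24 mm high, lying on the table on the other side of the base. Origin: centre of its underside.
- scissors: Bystander: scissors with orange handles, 190 mm long, 95 mm wide, 12 mm high, lying on the table beyond the handle, roughly crosswise. Origin: near the pivot, on the table.

How it is judged:
By the outcome, as a careful person would: the job done as asked, in the order asked, and still so for the second after the job is handed in, while the arm keeps its last pose, push and grip.
It also fails if it takes over 64 s, if anything falls off the work surface, if the arm or the gripper's body presses on something with over 40 N, if the wrist force passes 120 N, or if a joint passes its speed limit or range.

### The arm

A 7-joint arm with a two-finger parallel gripper is mounted at the origin on the work surface. World frame = base frame: x ahead of the robot, y to its left, z up, the work surface at z = 0. Lengths are in m, angles in rad, forces in N, time in s.
With the tool pointing down it reaches from about 0.4 to 0.875 m from the base axis. Payload 19.3 kg.
Tool frame: the origin (TCP) lies midway between the tips of the shut fingers; the grasp point (between the pads) lies 19 mm behind it; z points along the fingers, y is the line along which they close (so a half turn about z gives the same grasp; the last joint's range is limited). The gripper opens to 85 mm and grips with 20 to 120 N. Pads are 22 mm wide; open, the fingers measure 114 mm over their backs; the gripper's body (76 mm by 85 mm) begins 54 mm behind the grasp point. The pads swing forward as they close: fully open they stand 13 mm farther back than shut.
Start: joints at [-1.351, 0.521, -0.036, 1.599, 0.021, 1.021, -0.113], TCP at [0.179, 0.599, 0.231] pointing down, gripper open.
Joint ranges: [-2.91, 2.91], [-0.3, 2.13], [-1.5, 1.42], [0.17, 2.43], [-1.26, 4.41], [0.16, 1.93], [-2.52, 2.52]. Speed limits (rad/s): [1.89, 1.89, 2.39, 2.39, 3.01, 3.01, 3.01].

### API

Orientations are given as [roll, pitch, yaw] about the fixed x, y, z axes, in that order (R = Rz(yaw) Ry(pitch) Rx(roll)).
In Python, from workcell import * gives the robot as it stands. The module is installed in compiled form; this text tells all that it offers.
- The arm moves only by the tool play_rows, never from a script. Its argument "deltas" is a list of rows, each a list of 7 numbers: the shift along the tool's x, y, z in units of 500 mm (1.0 is 500 mm), then the turn, a rotation vector about the tool's x, y, z in units of 120 degrees (1.0 is 120 degrees), then the closure, from 0 (fully open) to 1 (shut). A call has 1 to 10 rows; each row is the pose to reach, as a shift and turn from the pose commanded when the call began, along the tool's axes at that moment; what a row does not reach only later rows make up. A row lasts 1/10 s, in which the tool goes at most 50 mm and 8.59 degrees, less where a joint would pass 70% of its speed; a pose out of reach is approached as far as the arm can. A call with a number of a shift or a turn outside -1 to 1 is refused whole. A call with a gripper value outside its range is refused whole. The fingers move at their own pace and stop on an object; "newtons" is the grip in N (left out, the last holds). Time passes only in rows, so rows that repeat a pose let the fingers close. It gives the time, the measured TCP pose, the force, the opening and the grip force at its end, in the units of the state.
- observe(): the state, without advancing time (a new reading comes with each control period).
- grab_frame(name): name is "scene" or "top" or "wrist"; returns the picture (400x640x3 uint8, red, green, blue); there is no depth.
- get_calibration(name): a dict with "fovy" (degrees; the focal length in pixels is half the picture's height over the tangent of half this angle, whatever the lens; pixels are square), "cx", "cy" (the principal point, pixels), "k1" (the pictures are not rectified: a ray, as slopes to the right and down, at radius r is drawn at 1 + k1 r^2 times it, then the intrinsics apply), "xyz" and "rotation" of the camera in the world. Camera axes: x right, y down, z forward; pixel columns grow to the right and rows downward; lengths in m; the calibration is good to about 2 mm. A picture is of the moment at which its call begins: read the wrist's pose just before it. get_calibration takes no time and is no camera call; for the wrist camera it gives the pose at the moment of the call.
- job_done(): hands the job in; it is judged then, once.
The state is a dict: "clock": time; "qpos": joint angles; "qd": joint speeds; "joint_efforts": joint torques, N m; "position": TCP position; "tool_rot": TCP orientation; "force": force on the tool from outside, world axes, zero at the start; "moment": the same for the moment, N m; "grip_width": finger opening in m; "finger_force": force on a finger pad.
Only numpy, scipy, OpenCV 4.12 (cv2) and the standard library are available. Lean on these libraries where they do the work, as an engineer would, in place of code of your own. Each camera call takes 0.05 s, during which the arm holds its last target. There are 200 camera calls.

## Working session

There is one attempt and no reset: what is moved stays moved. The work goes in short steps, Python scripts to look and compute and a tool call to move; the robot and the scene stay as the last step left them, time stands still between calls to the robot, and variables do not carry over. Pictures are saved under pics/ and viewed, at most 10 in all, crops included, and the job is handed in when it is done.

Besides the shell and the picture viewer there is one more tool, called after ">>>" as a command line: name --pt "numbers of a row" for each row, then --argument value for the rest. play_rows: Moves the arm, as the interface text tells. Its arguments: {"type":"object","properties":{"deltas":{"type":"array"},"newtons":{"type":"number"}},"required":["deltas"]}

```bash
mkdir -p pics
cat > h.py <<'E'
from workcell import *
import numpy as np, cv2
from scipy.spatial.transform import Rotation as R
def snap(name,fn):
    im=grab_frame(name); cv2.imwrite('pics/'+fn,im[:,:,::-1]); return im
E
python3 - <<'E'
from h import *
for n in('scene','top'):
    snap(n,n+'1.png'); print(n,get_calibration(n))
print(observe())
a=cv2.imread('pics/scene1.png');b=cv2.imread('pics/top1.png')
E
```

```text
scene {'fovy': 43.44197000595963, 'cx': 315.10560285225796, 'cy': 194.66498976199884, 'k1': -0.06702467793410542, 'xyz': array([ 1.60767962, -0.26635071,  0.71698119]), 'rotation': array([-2.10230856,  0.01151483,  1.29159423])}
top {'fovy': 51.62039920164826, 'cx': 319.1164514732938, 'cy': 191.1858390590636, 'k1': -0.09956899775897725, 'xyz': array([4.83610645e-01, 8.00769597e-04, 1.19934031e+00]), 'rotation': array([-3.04745404,  0.02311337, -1.54650848])}
{'clock': 0.1, 'qpos': array([-1.35121684,  0.52196633, -0.03629276,  1.59994841,  0.02119797,
        1.02113392, -0.11280468]), 'qd': array([-0.00031492, -0.00153014,  0.00068986, -0.00095618, -0.00016343,
        0.00016991, -0.00050431]), 'joint_efforts': array([ 2.84449401e-03, -9.28485417e+01,  1.98322780e+00, -3.70530581e+01,
        1.80247554e-02,  5.53438600e-03, -8.05984484e-06]), 'position': array([0.17855103, 0.59862483, 0.23077719]), 'tool_rot': array([-3.14052539e+00,  9.19479227e-05,  2.85176638e+00]), 'force': array([-0.73265287, -0.47907531,  0.17397399]), 'moment': array([-0.02097446, -0.01248677, -0.01402972]), 'finger_force': 0.0, 'grip_width': 0.08552133624412474}
```

View pics/top1.png

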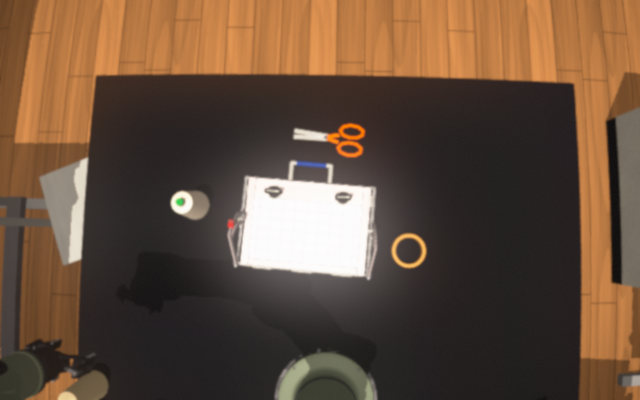

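View pics/scene1.png

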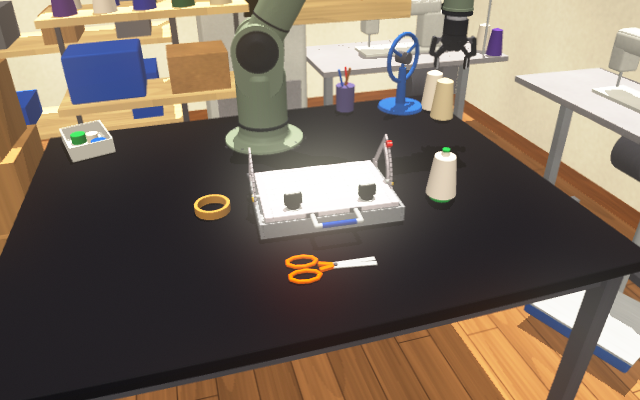

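Top view: board centre ≈(308,228), blue handle (312,165), wings (274,190) and (344,197), red rider (231,225). In the scene view: handle (340,223), rider (389,145), wings (292,199)/(367,189). Scissors lie beyond the handle.

```bash
cat >> h.py <<'E'
def cal(n):
    c=get_calibration(n); c['f']=200/np.tan(np.radians(c['fovy'])/2); c['M']=R.from_euler('xyz',c['rotation']).as_matrix(); return c
def proj(c,P):
    p=(np.atleast_2d(P)-c['xyz'])@c['M']; s=p[:,:2]/p[:,2:]; s=s*(1+c['k1']*(s**2).sum(1,keepdims=True)); return s*c['f']+[c['cx'],c['cy']]
def cen(im,lo,hi,box):
    h=cv2.cvtColor(im,cv2.COLOR_RGB2HSV); m=cv2.inRange(h,lo,hi); x0,y0,x1,y1=box; k=np.zeros_like(m); k[y0:y1,x0:x1]=m[y0:y1,x0:x1]
    ys,xs=np.nonzero(k); return np.array([xs.mean(),ys.mean()]),len(xs)
def b2w(q,P):  # base frame -> world
    x,y,a=q[:3]; P=np.atleast_2d(P); c,s=np.cos(a),np.sin(a)
    return np.c_[x+c*P[:,0]-s*P[:,1],y+s*P[:,0]+c*P[:,1],P[:,2]]
def board(t,r,y,h): # point at r from hinge along board, h above mid-plane
    return [-.12+r*np.cos(t)-h*np.sin(t),y,.054+r*np.sin(t)+h*np.cos(t)]
E
cat > fit.py <<'E'
from h import *
from scipy.optimize import least_squares
T=cv2.imread('pics/top1.png')[:,:,::-1];S=cv2.imread('pics/scene1.png')[:,:,::-1]
ct,cs=cal('top'),cal('scene')
blue=((100,120,60),(130,255,255)); red=((0,170,90),(4,255,255)); dark=((0,0,0),(179,255,110))
obs=[]
for n,c,im,bb,rb,lb,rr in(('top',ct,T,(290,155,335,175),(222,215,238,235),(264,183,285,198),(334,190,355,204)),('scene',cs,S,(310,212,365,232),(380,137,398,152),(356,178,379,202),(281,186,304,211))):
    for k,col,b in(('h',blue,bb),('r',red,rb),('L',dark,lb),('R',dark,rr)):
        p,N=cen(im,*col,b); print(n,k,p,N); obs.append((c,k,p))
def pt(q,k): 
    t=q[3]; return {'h':[.172,0,.054+.003],'r':board(t,.1495,.183,0),'L':[.085,.095,.085],'R':[.085,-.095,.085]}[k]
def res(q): return np.concatenate([(proj(c,b2w(q,pt(q,k)))[0]-p)*(1 if k in'hr' else .5) for c,k,p in obs])
s=least_squares(res,[.5,0,0,.6],loss='soft_l1'); print(s.x); print(res(s.x).reshape(-1,2).round(2)); np.save('q.npy',s.x)
E
python3 fit.py
```

```text
top h [310.95238095 163.94047619] 84
top r [229.8 224.2] 15
top L [273.27272727 192.18181818] 11
top R [343.16666667 199.        ] 6
scene h [339.61333333 221.44      ] 75
scene r [389.31578947 142.84210526] 19
scene L [370.25       191.59782609] 92
scene R [nan nan] 0h.py:12: RuntimeWarning: Mean of empty slice.
  ys,xs=np.nonzero(k); return np.array([xs.mean(),ys.mean()]),len(xs)
  ret = ret.dtype.type(ret / rcount)
Traceback (most recent call last):
  File "fit.py", line 13, in <module>
    s=least_squares(res,[.5,0,0,.6],loss='soft_l1'); print(s.x); print(res(s.x).reshape(-1,2).round(2)); np.save('q.npy',s.x)
ValueError: Residuals are not finite in the initial point.
```

```bash
cat > patch.py <<'E'
s=open('fit.py').read()
s=s.replace("def pt(","obs=[(c,k,dict([((0,'L'),(274,190.5)),((0,'R'),(344,197.5)),((1,'L'),(367,188)),((1,'R'),(292.5,198))]).get((int(c is cs),k),p)) for c,k,p in obs]\ndef pt(")
open('fit.py','w').write(s)
E
python3 patch.py; python3 fit.py 2>/dev/null
```

```text
top h [310.95238095 163.94047619] 84
top r [229.8 224.2] 15
top L [273.27272727 192.18181818] 11
top R [343.16666667 199.        ] 6
scene h [339.61333333 221.44      ] 75
scene r [389.31578947 142.84210526] 19
scene L [370.25       191.59782609] 92
scene R [nan nan] 0
[ 0.4945115   0.06714287 -0.07063544  0.79166978]
[[-0.19  0.25]
 [ 0.21 -0.12]
 [-0.76  0.23]
 [-0.91 -0.03]
 [-0.48  0.52]
 [-0.22 -0.1 ]
 [ 0.12  0.71]
 [ 0.26  0.07]]
```

```bash
cat >> h.py <<'E'
def plan(pos,rpy):
    o=observe(); R0=R.from_euler('xyz',o['tool_rot']); d=R0.inv().apply(np.array(pos)-o['position'])/.5
    w=(R0.inv()*R.from_euler('xyz',rpy)).as_rotvec()/np.radians(120)
    print('delta',np.r_[d,w].round(4),'| tcp',o['position'].round(4),o['tool_rot'].round(3),'F',o['force'].round(1),'g',round(o['grip_width'],4),round(o['finger_force'],1),'t',o['clock'],'q',o['qpos'].round(2))
E
python3 - <<'E'
from h import *
q=np.load('q.npy'); p=b2w(q,[.085,.095,.2])[0]; print(p,b2w(q,[.085,-.095,.072]),b2w(q,[.172,0,.054]))
plan(p,[np.pi,0,1.57+0]); print(get_calibration('wrist'))
E
```

```text
[0.58600433 0.15590695 0.2       ] [[ 0.57259475 -0.03361925  0.072     ]] [[0.66608259 0.05500368 0.054     ]]
delta [-1.034e+00 -6.156e-01  6.230e-02 -4.000e-04  4.000e-04  6.120e-01] | tcp [0.1786 0.5986 0.2308] [-3.141  0.     2.852] F [-0.7 -0.5  0.2] g 0.0855 0.0 t 0.1 q [-1.35  0.52 -0.04  1.6   0.02  1.02 -0.11]
{'fovy': 71.44359297545546, 'cx': 318.2538257376744, 'cy': 199.41341326341373, 'k1': 0.002132344075288737, 'xyz': array([0.10114766, 0.62074288, 0.37273259]), 'rotation': array([2.82132376e+00, 2.41888287e-04, 1.28136297e+00])}
```

>>> play_rows --pt "-0.1 -0.06 0 0 0 0.06 0" --pt "-0.2 -0.12 0 0 0 0.12 0" --pt "-0.3 -0.18 0 0 0 0.18 0" --pt "-0.4 -0.24 0 0 0 0.25 0" --pt "-0.5 -0.3 0 0 0 0.32 0" --pt "-0.6 -0.36 0 0 0 0.39 0" --pt "-0.7 -0.42 0 0 0 0.46 0" --pt "-0.8 -0.48 0 0 0 0.53 0" --pt "-0.9 -0.54 0 0 0 0.6 0" --pt "-0.99 -0.6 0.04 0 0 0.612 0"

```text
clock: 1.1
position: [0.5162, 0.2282, 0.2242]
tool_rot: [3.14, -0.001, 1.565]
force: [0.6, 0.3, -0.8]
grip_width: 0.0859
finger_force: 0.0
```

Run:
```python
from h import *
q=np.load('q.npy'); p=b2w(q,[.085,.095,.2])[0]
plan(p,[np.pi,0,1.57]); c=cal('wrist'); im=snap('wrist','w1.png')
for n,P in(('wL',[.085,.095,.1]),('wR',[.085,-.095,.1]),('rid',board(q[3],.1495,.183,0)),('h',[.172,0,.06])): print(n,proj(c,b2w(q,P)).round())
```

```text
delta [-0.1438  0.1404  0.0484  0.0005 -0.0003 -0.0026] | tcp [0.5162 0.2282 0.2242] [ 3.140e+00 -1.000e-03  1.565e+00] F [ 0.6  0.3 -0.8] g 0.0859 0.0 t 1.1 q [-0.78  0.46  0.36  1.79 -0.19  0.93 -0.35]
wL [[383. 255.]]
wR [[363. 386.]]
rid [[287. 186.]]
h [[431. 307.]]
```

View pics/w1.png

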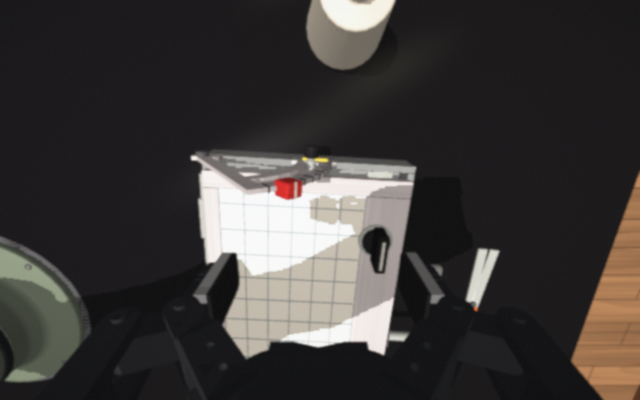

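The left wing top is at (381,257), matching the prediction (383,255); the red rider is at (289,188), predicted (287,186). The pose fit is good, so I measure the wing angle from its white line.

Run:
```python
from h import *
q=np.load('q.npy'); c=cal('wrist'); im=cv2.imread('pics/w1.png')
g=im.max(2)[236:280,362:400]; 
d=c['M']
def ray(u,v,z):
    s=(np.array([u,v])-[c['cx'],c['cy']])/c['f']; r=d@np.r_[s,1]; return c['xyz']+r*(z-c['xyz'][2])/r[2]
print(g[::2,::2])
P=ray(383,243,.1);Q=ray(380,271,.1); v=P-Q; print(P,Q,np.linalg.norm(v),np.arctan2(-v[0],v[1])-q[2], (P+Q)/2, b2w(q,[.085,.095,.1]))
plan(b2w(q,[.085,.095,.072])[0],[np.pi,0,1.57])
```

```text
[[122  55  23  26  24  21  16  14  16  18  18  17  23  70 125 152 169 169
  169]
 [100  31  25  26  27  21  16  15  17  22  23  20  22  41 110 148 167 169
  170]
 [ 80  26  26  26  25  19  14  15  18  24  26  27  24  34  99 146 166 170
  169]
 [ 77  27  25  24  25  18  14  13  19  26  65  98  54  32  96 150 167 169
  169]
 [ 83  28  25  24  24  17  14  13  21  32 112 152  75  34 103 156 168 169
  169]
 [ 96  32  25  24  23  14  12  14  21  38 122 146  60  55 128 163 168 169
  169]
 [121  62  26  23  22  14  12  17  20  48 133 141  49  82 149 167 168 167
  168]
 [144 109  42  24  22  13  14  16  21  57 146 135  50 114 163 168 168 168
  168]
 [163 138  94  50  25  16  13  17  22  66 150 116  53 131 166 167 168 167
  168]
 [170 160 145 122  69  18  15  18  22  78 151  98  58 143 165 167 168 167
  165]
 [169 164 163 158  95  20  13  18  27  96 156  92  69 149 166 166 167 167
  161]
 [169 163 165 161  90  17  13  20  31 112 153  78  86 154 166 167 167 167
  160]
 [167 162 165 160  99  20  13  19  35 117 145  62 101 160 166 166 166 167
  152]
 [166 162 165 164 127  37  14  20  46 130 140  
[... 355 characters left out ...]
3]
 [160 162 164 162 163 159 113  61  50  51  51 100 155 164 165 164 166 158
   90]
 [160 162 163 161 163 164 155 143 141 140 140 148 161 164 165 165 165 150
   74]
 [159 162 163 161 163 162 161 160 161 161 160 159 162 164 165 165 165 143
   60]
 [159 162 163 160 162 162 160 160 161 160 160 159 162 164 164 164 165 137
   48]]
[0.58875883 0.16253213 0.1       ] [0.58758953 0.12832415 0.1       ] 0.034227953612565 0.03646689751197318 [0.58817418 0.14542814 0.1       ] [[0.58600433 0.15590695 0.1       ]]
delta [-0.1264  0.1321  0.3026  0.0011  0.0017 -0.0054] | tcp [0.5204 0.2204 0.2229] [3.139 0.004 1.559] F [  0.9 -11.8  -3. ] g 0.0854 0.0 t 1.15 q [-0.77  0.46  0.37  1.79 -0.19  0.93 -0.34]
```

>>> play_rows --pt "-0.05 0.05 0 0 0 0 0" --pt "-0.12 0.13 0.05 0 0 0.005 0" --pt "-0.12 0.13 0.1 0 0 0.005 0" --pt "-0.12 0.13 0.12 0 0 0.005 0" --pt "-0.12 0.13 0.12 0 0 0.005 0" --pt "-0.12 0.13 0.12 0 0 0.005 0"

```text
clock: 1.75
position: [0.5794, 0.1707, 0.1644]
tool_rot: [3.141, -0.0, 1.561]
force: [-0.2, 0.4, 0.8]
grip_width: 0.0854
finger_force: 0.0
```

Run:
```python
from h import *
q=np.load('q.npy'); c=cal('wrist'); plan(b2w(q,[.085,.095,.072])[0],[np.pi,0,1.54]); im=snap('wrist','w2.png')
for n,P in(('wL',[.085,.095,.1]),('wR',[.085,-.095,.1]),('rid',board(q[3],.1495,.183,0)),('wLends',[[.085,.117,.1],[.085,.073,.1]])): print(n,proj(c,b2w(q,P)).round())
```

```text
delta [-2.950e-02  1.340e-02  1.848e-01  1.000e-04 -2.000e-04  9.900e-03] | tcp [0.5794 0.1707 0.1644] [ 3.141 -0.     1.561] F [-0.2  0.4  0.8] g 0.0854 0.0 t 1.75 q [-0.61  0.59  0.34  1.73 -0.25  0.86 -0.18]
wL [[326. 230.]]
wR [[313. 400.]]
rid [[142. 108.]]
wLends [[328. 205.]
 [325. 254.]]
```

View pics/w2.png

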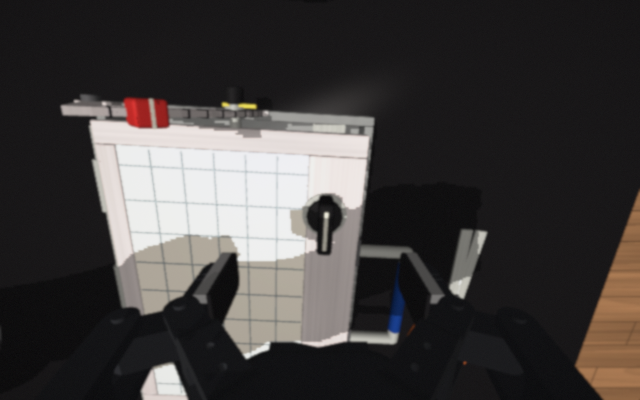

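Wing's white line runs (326,212)–(324,252), as predicted within a pixel or two, so the wing is nearly at 0. Descending and gripping.

>>> play_rows --pt "-0.0295 0.0134 0.05 0 0 0.02 0" --pt "-0.0295 0.0134 0.1 0 0 0.02 0" --pt "-0.0295 0.0134 0.15 0 0 0.02 0" --pt "-0.0295 0.0134 0.185 0 0 0.02 0" --pt "-0.0295 0.0134 0.185 0 0 0.02 0.3" --pt "-0.0295 0.0134 0.185 0 0 0.02 0.6" --pt "-0.0295 0.0134 0.185 0 0 0.02 1" --pt "-0.0295 0.0134 0.185 0 0 0.02 1" --pt "-0.0295 0.0134 0.185 0 0 0.02 1" --pt "-0.0295 0.0134 0.185 0 0 0.02 1" --newtons 30

```text
clock: 2.8
position: [0.5851, 0.1551, 0.0721]
tool_rot: [-3.139, -0.0, 1.518]
force: [-13.0, -0.5, 20.2]
grip_width: 0.0125
finger_force: 30.3
```

Run:
```python
from h import *
q=np.load('q.npy'); plan(b2w(q,[.085,.095,.072])[0],[np.pi,0,1.52])
```

```text
delta [ 0.0017  0.0018  0.0001 -0.0011 -0.0002 -0.001 ] | tcp [0.5851 0.1551 0.0721] [-3.139 -0.     1.518] F [-13.   -0.5  20.2] g 0.0125 30.3 t 2.8 q [-0.55  0.72  0.29  1.78 -0.31  0.69 -0.14]
```

>>> play_rows --pt "0 -0.003 -0.003 0 0 -0.02 1" --pt "0 -0.003 -0.003 0 0 -0.08 1" --pt "0 -0.003 -0.003 0 0 -0.15 1" --pt "0 -0.003 -0.003 0 0 -0.22 1" --pt "0 -0.003 -0.003 0 0 -0.29 1" --pt "0 -0.003 -0.003 0 0 -0.36 1" --pt "0 -0.003 -0.003 0 0 -0.43 1" --pt "0 -0.003 -0.003 0 0 -0.5 1" --pt "0 -0.003 -0.003 0 0 -0.57 1" --pt "0 -0.003 -0.003 0 0 -0.62 1"

```text
clock: 3.8
position: [0.5851, 0.1552, 0.0726]
tool_rot: [3.141, 0.001, 2.822]
force: [3.5, 2.5, -10.1]
grip_width: 0.0128
finger_force: 32.4
```

Run:
```python
from h import *
q=np.load('q.npy'); plan(b2w(q,[.085,.095,.072])[0],[np.pi,0,1.52+1.48]); print(observe()['moment'])
```

```text
delta [-0.0013  0.0019  0.0013  0.0003  0.0003 -0.0849] | tcp [0.5851 0.1552 0.0726] [3.141e+00 1.000e-03 2.822e+00] F [  3.5   2.5 -10.1] g 0.0128 32.4 t 3.8 q [-0.32  0.69 -0.06  1.77  0.06  0.68  0.85]
[ 0.68584983 -0.69890621 -0.05226785]
```

>>> play_rows --pt "0 0 0 0 0 -0.03 1" --pt "0 0 0 0 0 -0.06 1" --pt "0 0 0 0 0 -0.08 1" --pt "0 0 0 0 0 -0.09 1" --pt "0 0 0 0 0 -0.1 1" --pt "0 0 0 0 0 -0.11 1" --pt "0 0 0 0 0 -0.12 1"

```text
clock: 4.5
position: [0.5852, 0.1553, 0.0727]
tool_rot: [3.141, 0.001, 3.067]
force: [3.8, 4.2, -8.4]
grip_width: 0.0126
finger_force: 47.7
```

Run:
```python
from h import *
q=np.load('q.npy'); plan(b2w(q,[.085,.095,.072])[0],[np.pi,0,1.52+1.48]); print(observe()['moment'])
```

```text
delta [-0.0016  0.0014  0.0013  0.0004  0.0003  0.0321] | tcp [0.5852 0.1553 0.0727] [3.141e+00 1.000e-03 3.067e+00] F [ 3.8  4.2 -8.4] g 0.0126 47.7 t 4.5 q [-0.27  0.69 -0.12  1.77  0.12  0.69  1.04]
[ 0.80488326 -0.75571059 -1.14549491]
```

>>> play_rows --pt "0 0 0 0 0 0 0.5" --pt "0 0 0 0 0 0 0" --pt "0 0 0 0 0 0 0" --pt "0 0 -0.07 0 0 0 0" --pt "0 0 -0.14 0 0 0 0" --pt "0 0 -0.16 0 0 0.05 0" --pt "0 0 -0.16 0 0 0.12 0"

```text
clock: 5.2
position: [0.5858, 0.1549, 0.1549]
tool_rot: [3.139, 0.003, 2.811]
force: [1.0, -0.5, -0.5]
grip_width: 0.0854
finger_force: 0.0
```

Run:
```python
from h import *
q=np.load('q.npy'); plan(b2w(q,[.085,-.095,.155])[0],[np.pi,0,1.52])
```

```text
delta [-9.730e-02 -3.651e-01 -6.000e-04  1.700e-03  4.000e-04  6.165e-01] | tcp [0.5858 0.1549 0.1549] [3.139e+00 3.000e-03 2.811e+00] F [ 1.  -0.5 -0.5] g 0.0854 0.0 t 5.2 q [-0.31  0.58 -0.07  1.72  0.05  0.84  0.84]
```

>>> play_rows --pt "-0.01 -0.04 0 0 0 0.07 0" --pt "-0.02 -0.08 0 0 0 0.14 0" --pt "-0.03 -0.12 0 0 0 0.21 0" --pt "-0.04 -0.16 0 0 0 0.28 0" --pt "-0.05 -0.2 0 0 0 0.35 0" --pt "-0.065 -0.25 0 0 0 0.42 0" --pt "-0.08 -0.3 0 0 0 0.49 0" --pt "-0.097 -0.365 0 0 0 0.56 0" --pt "-0.097 -0.365 0 0 0 0.615 0" --pt "-0.097 -0.365 0 0 0 0.615 0"

```text
clock: 6.2
position: [0.5724, -0.0342, 0.1528]
tool_rot: [3.141, 0.0, 1.525]
force: [1.1, 0.9, 0.3]
grip_width: 0.0855
finger_force: 0.0
```

Run:
```python
from h import *
q=np.load('q.npy'); c=cal('wrist'); plan(b2w(q,[.085,-.095,.072])[0],[np.pi,0,1.52]); im=snap('wrist','w3.png')
for n,P in(('wR',[.085,-.095,.1]),('wL',[.085,.095,.1]),('wRends',[[.085,-.117,.1],[.085,-.073,.1]])): print(n,proj(c,b2w(q,P)).round())
```

```text
delta [1.300e-03 3.000e-04 1.616e-01 1.000e-04 2.000e-04 2.200e-03] | tcp [ 0.5724 -0.0342  0.1528] [3.141 0.    1.525] F [1.1 0.9 0.3] g 0.0855 0.0 t 6.2 q [-0.24  0.55  0.28  1.82 -0.2   0.79  0.1 ]
wR [[318. 218.]]
wL [[ 327. -110.]]
wRends [[318. 244.]
 [319. 190.]]
```

View pics/w3.png

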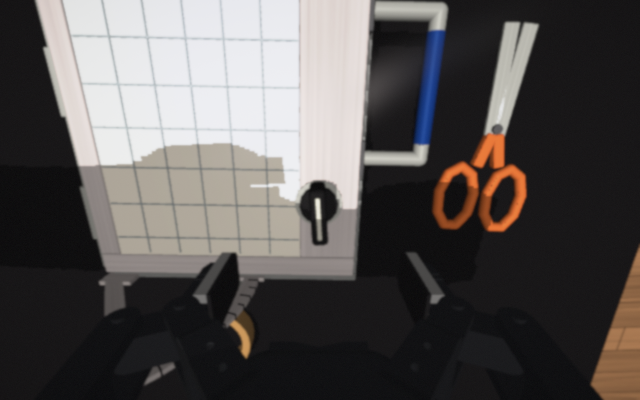

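Right wing line runs (318,198)–(321,241), centre as predicted, angle ≈0.08 rad; the handle and scissors are visible to the right.

>>> play_rows --pt "0 0 0.05 0 0 -0.026 0" --pt "0 0 0.1 0 0 -0.026 0" --pt "0 0 0.14 0 0 -0.026 0" --pt "0 0 0.158 0 0 -0.026 0" --pt "0 0 0.158 0 0 -0.026 0.3" --pt "0 0 0.158 0 0 -0.026 0.6" --pt "0 0 0.158 0 0 -0.026 1" --pt "0 0 0.158 0 0 -0.026 1" --pt "0 0 0.158 0 0 -0.026 1" --pt "0 0 0.158 0 0 -0.026 1" --newtons 30

```text
clock: 7.25
position: [0.5726, -0.0335, 0.0743]
tool_rot: [3.141, -0.0, 1.583]
force: [-2.5, 0.7, 7.9]
grip_width: 0.0126
finger_force: 32.8
```

Run:
```python
from h import *
q=np.load('q.npy'); plan(b2w(q,[.085,-.095,.072])[0],[np.pi,0,1.58]); print(observe()['moment'])
```

```text
delta [-0.0002  0.0001  0.0045  0.0002 -0.0001  0.0012] | tcp [ 0.5726 -0.0335  0.0743] [ 3.141 -0.     1.583] F [-2.5  0.7  7.9] g 0.0126 32.8 t 7.25 q [-0.2   0.67  0.22  1.87 -0.23  0.63  0.17]
[ 0.12628623  0.49413693 -0.02763416]
```

>>> play_rows --pt "0 0 0 0 0 -0.02 1" --pt "0 0 0 0 0 -0.08 1" --pt "0 0 0 0 0 -0.15 1" --pt "0 0 0 0 0 -0.22 1" --pt "0 0 0 0 0 -0.29 1" --pt "0 0 0 0 0 -0.36 1" --pt "0 0 0 0 0 -0.43 1" --pt "0 0 0 0 0 -0.5 1" --pt "0 0 0 0 0 -0.56 1" --pt "0 0 0 0 0 -0.6 1"

```text
clock: 8.25
position: [0.572, -0.0339, 0.0742]
tool_rot: [-3.141, -0.0, 2.844]
force: [-6.7, -1.2, 11.2]
grip_width: 0.0127
finger_force: 33.2
```

>>> play_rows --pt "0 0 0 0 0 -0.03 1" --pt "0 0 0 0 0 -0.05 1" --pt "0 0 0 0 0 -0.07 1" --pt "0 0 0 0 0 -0.08 1" --pt "0 0 0 0 0 -0.09 1" --pt "0 0 0 0 0 -0.1 1" --pt "0 0 0 0 0 -0.11 1"

```text
clock: 8.95
position: [0.572, -0.034, 0.0742]
tool_rot: [-3.141, -0.001, 3.069]
force: [-6.9, -0.1, 11.8]
grip_width: 0.0124
finger_force: 48.1
```

Run:
```python
from h import *
q=np.load('q.npy'); plan(b2w(q,[.085,-.095,.072])[0],[np.pi,0,3.0]); print(observe()['moment'])
```

```text
delta [-0.0012  0.0009  0.0045 -0.0002 -0.0003  0.0329] | tcp [ 0.572  -0.034   0.0742] [-3.141e+00 -1.000e-03  3.069e+00] F [-6.9 -0.1 11.8] g 0.0124 48.1 t 8.95 q [ 0.08  0.65 -0.18  1.85  0.18  0.65  1.29]
[-0.03820188  1.49216633 -1.14648422]
```

>>> play_rows --pt "0 0 0 0 0 0 0.5" --pt "0 0 0 0 0 0 0" --pt "0 0 0 0 0 0 0" --pt "0 0 -0.07 0 0 0 0" --pt "0 0 -0.14 0 0 0 0" --pt "0 0 -0.16 0 0 0.05 0" --pt "0 0 -0.16 0 0 0.1 0" --pt "0 0 -0.16 0 0 0.1 0"

```text
clock: 9.75
position: [0.5726, -0.0335, 0.154]
tool_rot: [-3.142, 0.001, 2.858]
force: [-0.1, -0.6, -0.3]
grip_width: 0.0857
finger_force: 0.0
```

Run:
```python
from h import *
q=np.load('q.npy'); plan(b2w(q,[.172,0,.13])[0],[np.pi,0,1.50])
```

```text
delta [-1.301e-01  2.222e-01  4.810e-02  2.000e-04  3.000e-04  6.485e-01] | tcp [ 0.5726 -0.0335  0.154 ] [-3.142e+00  1.000e-03  2.858e+00] F [-0.1 -0.6 -0.3] g 0.0857 0.0 t 9.75 q [ 0.06  0.54 -0.15  1.81  0.11  0.81  1.15]
```

>>> play_rows --pt "-0.015 0.025 0 0 0 0.07 0" --pt "-0.03 0.05 0 0 0 0.14 0" --pt "-0.045 0.075 0 0 0 0.21 0" --pt "-0.06 0.1 0 0 0 0.28 0.2" --pt "-0.075 0.13 0 0 0 0.35 0.4" --pt "-0.09 0.16 0 0 0 0.42 0.5" --pt "-0.11 0.19 0.01 0 0 0.49 0.5" --pt "-0.13 0.222 0.03 0 0 0.56 0.5" --pt "-0.13 0.222 0.048 0 0 0.63 0.5" --pt "-0.13 0.222 0.048 0 0 0.648 0.5"

```text
clock: 10.75
position: [0.6649, 0.0557, 0.1274]
tool_rot: [-3.139, 0.001, 1.502]
force: [-0.1, 0.8, -0.3]
grip_width: 0.0426
finger_force: 0.0
```

Run:
```python
from h import *
q=np.load('q.npy'); c=cal('wrist'); plan(b2w(q,[.172,0,.035])[0],[np.pi,0,1.50]); im=snap('wrist','w4.png'); s=snap('scene','s2.png'); snap('top','t2.png')
print(proj(c,b2w(q,[[.172,.042,.0605],[.172,-.042,.0605]])).round())
a=cv2.resize(s[150:240,230:420],(800,379),interpolation=cv2.INTER_CUBIC); b=cv2.resize(im,(354,221))
o=np.zeros((600,800,3),np.uint8); o[:379]=a; o[379:600,:354]=b; cv2.imwrite('pics/c1.png',o[:,:,::-1])
```

```text
delta [-0.001   0.003   0.1848 -0.0014  0.0005  0.0009] | tcp [0.6649 0.0557 0.1274] [-3.139e+00  1.000e-03  1.502e+00] F [-0.1  0.8 -0.3] g 0.0426 0.0 t 10.75 q [-0.3   0.71  0.2   1.57 -0.17  0.88 -0.1 ]
[[320. 161.]
 [320. 259.]]
```

View pics/c1.png

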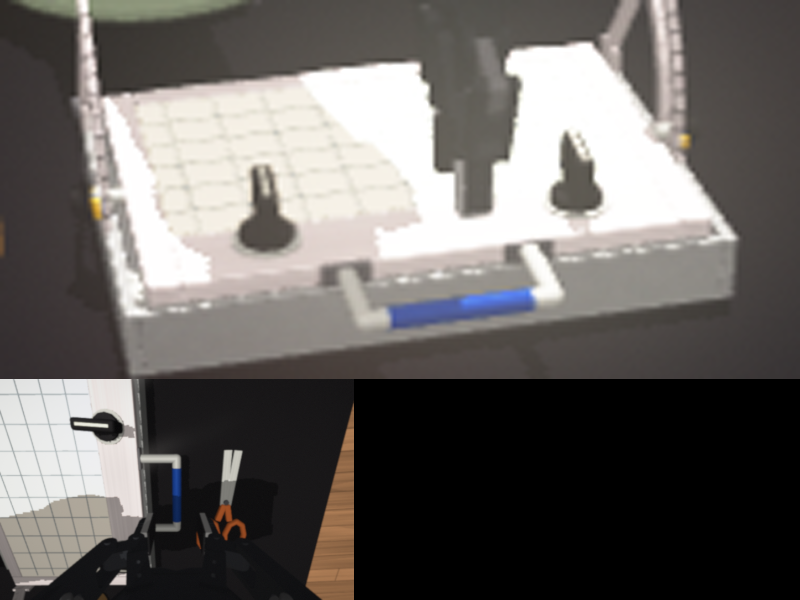

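Both wings now point along the board's x (open). The handle is at (320,164–267) in the wrist view against a predicted (320,161–259), centred between the fingers.

>>> play_rows --pt "0 0.002 0.05 0 0 0 0.5" --pt "0 0.003 0.1 0 0 0 0.5" --pt "0 0.003 0.15 0 0 0 0.5" --pt "0 0.003 0.182 0 0 0 0.5" --pt "0 0.003 0.182 0 0 0 0.5" --pt "0 0.003 0.182 0 0 0 0.8" --pt "0 0.003 0.182 0 0 0 1" --pt "0 0.003 0.182 0 0 0 1" --pt "0 0.003 0.182 0 0 0 1" --newtons 60

```text
clock: 11.8
position: [0.6655, 0.055, 0.0399]
tool_rot: [-3.138, -0.0, 1.503]
force: [-17.8, -0.5, 15.6]
grip_width: 0.01
finger_force: 58.8
```

```bash
cat > arc.py <<'E'
from h import *
# rows for rotating the TCP rigidly with the board about the hinge axis, from the current pose
import sys
q=np.load('q.npy'); o=observe(); R0=R.from_euler('xyz',o['tool_rot'])
H=b2w(q,[-.12,0,.054])[0]; ax=np.array([np.sin(q[2]),-np.cos(q[2]),0])
plan(o['position'],o['tool_rot']); print(o['moment'])
for a in map(float,sys.argv[1:]):
    r=R.from_rotvec(ax*a); p=H+r.apply(o['position']-H)
    d=R0.inv().apply(p-o['position'])/.5; w=(R0.inv()*r*R0).as_rotvec()/np.radians(120); print(a,np.r_[d,w].round(3).tolist())
E
python3 arc.py .04 .08 .12 .16 .2 .25 .3 .35 .4 .45
```

```text
delta [0. 0. 0. 0. 0. 0.] | tcp [0.6655 0.055  0.0399] [-3.138 -0.     1.503] F [-17.8  -0.5  15.6] g 0.01 58.8 t 11.8 q [-0.28  0.83  0.17  1.6  -0.19  0.73 -0.08]
[0.01094624 3.72560377 0.02629801]
0.04 [0.0, 0.001, -0.023, -0.019, -0.0, -0.0]
0.08 [0.0, 0.0, -0.047, -0.038, -0.0, -0.0]
0.12 [0.0, -0.001, -0.07, -0.057, -0.0, -0.0]
0.16 [0.0, -0.003, -0.093, -0.076, -0.0, -0.0]
0.2 [0.0, -0.006, -0.116, -0.095, -0.0, -0.0]
0.25 [0.0, -0.012, -0.145, -0.119, -0.0, -0.0]
0.3 [0.0, -0.018, -0.173, -0.143, -0.0, -0.0]
0.35 [0.0, -0.026, -0.201, -0.167, -0.001, -0.0]
0.4 [0.0, -0.036, -0.229, -0.191, -0.001, -0.0]
0.45 [0.0, -0.047, -0.256, -0.215, -0.001, -0.0]
```

Grip width is 10 mm on a 13 mm sleeve and the pads sit 5 mm high; I'll re-grip lower and slightly towards the board.

>>> play_rows --pt "0 0 0 0 0 0 0.5" --pt "0 0 0 0 0 0 0.5" --pt "0 -0.003 0.01 0 0 0 0.5" --pt "0 -0.003 0.01 0 0 0 0.5" --pt "0 -0.003 0.01 0 0 0 0.8" --pt "0 -0.003 0.01 0 0 0 1" --pt "0 -0.003 0.01 0 0 0 1" --pt "0 -0.003 0.01 0 0 0 1" --newtons 60

```text
clock: 12.6
position: [0.6655, 0.055, 0.0337]
tool_rot: [-3.141, 0.0, 1.503]
force: [-4.0, -0.7, 5.2]
grip_width: 0.0102
finger_force: 58.4
```

```bash
python3 arc.py .04 .08 .12 .16 .2 .25 .3 .35 .4 .45
```

```text
delta [0. 0. 0. 0. 0. 0.] | tcp [0.6655 0.055  0.0337] [-3.141  0.     1.503] F [-4.  -0.7  5.2] g 0.0102 58.4 t 12.6 q [-0.28  0.84  0.17  1.61 -0.2   0.71 -0.08]
[0.01180462 0.83406054 0.01484844]
0.04 [-0.0, 0.001, -0.023, -0.019, -0.0, 0.0]
0.08 [-0.0, 0.001, -0.047, -0.038, -0.0, 0.0]
0.12 [-0.0, 0.001, -0.07, -0.057, -0.0, 0.0]
0.16 [-0.0, -0.001, -0.093, -0.076, -0.0, 0.0]
0.2 [0.0, -0.004, -0.117, -0.095, -0.0, 0.0]
0.25 [0.0, -0.008, -0.145, -0.119, -0.0, 0.0]
0.3 [0.0, -0.014, -0.174, -0.143, -0.0, 0.0]
0.35 [0.0, -0.022, -0.202, -0.167, -0.0, 0.0]
0.4 [0.0, -0.03, -0.23, -0.191, -0.001, 0.0]
0.45 [0.0, -0.041, -0.258, -0.215, -0.001, 0.0]
```

>>> play_rows --pt "0 0.001 -0.012 -0.01 0 0 1" --pt "0 0.001 -0.023 -0.019 0 0 1" --pt "0 0.001 -0.047 -0.038 0 0 1" --pt "0 0.001 -0.07 -0.057 0 0 1" --pt "0 -0.001 -0.093 -0.076 0 0 1" --pt "0 -0.004 -0.117 -0.095 0 0 1" --pt "0 -0.008 -0.145 -0.119 0 0 1" --pt "0 -0.008 -0.145 -0.119 0 0 1"

```text
clock: 13.4
position: [0.6611, 0.0553, 0.1079]
tool_rot: [2.889, -0.0, 1.503]
force: [-0.8, -1.7, -4.2]
grip_width: 0.0102
finger_force: 60.1
```

```bash
python3 arc.py .05 .1 .15 .2 .25 .3 .35 .4 .45
```

```text
delta [0. 0. 0. 0. 0. 0.] | tcp [0.6611 0.0553 0.1079] [ 2.889 -0.     1.503] F [-0.8 -1.7 -4.2] g 0.0102 60.1 t 13.4 q [-0.36  0.64  0.23  1.83 -0.16  0.44 -0.12]
[-0.42156852  0.64002559 -0.02255297]
0.05 [0.0, 0.001, -0.029, -0.024, -0.0, -0.0]
0.1 [0.0, 0.001, -0.058, -0.048, -0.0, -0.0]
0.15 [0.0, -0.001, -0.088, -0.072, -0.0, -0.0]
0.2 [0.0, -0.004, -0.117, -0.095, -0.0, -0.0]
0.25 [0.0, -0.008, -0.145, -0.119, -0.0, -0.0]
0.3 [0.0, -0.015, -0.174, -0.143, -0.0, -0.0]
0.35 [0.0, -0.022, -0.202, -0.167, -0.0, -0.0]
0.4 [0.0, -0.031, -0.23, -0.191, -0.001, -0.0]
0.45 [0.0, -0.041, -0.257, -0.215, -0.001, -0.0]
```

```bash
cat > arc2.py <<'E'
from h import *
# arc2.py t0 s t1 t2..: bar follows the hinge arc from tilt t0, tool turns s times as much
import sys
q=np.load('q.npy'); o=observe(); R0=R.from_euler('xyz',o['tool_rot']); z=R0.apply([0,0,1])
H=b2w(q,[-.12,0,.054])[0]; ax=np.array([np.sin(q[2]),-np.cos(q[2]),0]); t0,s=map(float,sys.argv[1:3])
plan(o['position'],o['tool_rot']); bar=o['position']-.0203*z; v=(bar-H); v-=ax*(v@ax); print('radius',np.linalg.norm(v),'tilt',np.arctan2(v[2],np.hypot(*v[:2])))
for a in map(float,sys.argv[3:]):
    r=R.from_rotvec(ax*(a-t0)); rs=R.from_rotvec(ax*(a-t0)*s); p=H+r.apply(bar-H)+rs.apply(z)*.0203
    d=R0.inv().apply(p-o['position'])/.5; w=(R0.inv()*rs*R0).as_rotvec()/np.radians(120); print(a,np.r_[d,w].round(4).tolist())
E
python3 arc2.py .25 .25 .28 .32 .36 .4 .44 .48 .52 .55 .57
```

```text
delta [0. 0. 0. 0. 0. 0.] | tcp [0.6611 0.0553 0.1079] [ 2.889 -0.     1.503] F [-0.8 -1.7 -4.2] g 0.0102 60.1 t 13.4 q [-0.36  0.64  0.23  1.83 -0.16  0.44 -0.12]
radius 0.29141451263873025 tilt 0.25515611362191487
0.28 [0.0, -0.0, -0.0175, -0.0036, -0.0, -0.0]
0.32 [0.0, -0.0008, -0.0408, -0.0084, -0.0, -0.0]
0.36 [0.0001, -0.0026, -0.064, -0.0131, -0.0, -0.0]
0.4 [0.0001, -0.0053, -0.0871, -0.0179, -0.0, -0.0]
0.44 [0.0001, -0.0089, -0.1101, -0.0227, -0.0001, -0.0]
0.48 [0.0002, -0.0134, -0.1329, -0.0275, -0.0001, -0.0]
0.52 [0.0002, -0.0188, -0.1555, -0.0322, -0.0001, -0.0]
0.55 [0.0003, -0.0235, -0.1723, -0.0358, -0.0001, -0.0]
0.57 [0.0003, -0.0269, -0.1834, -0.0382, -0.0001, -0.0]
```

>>> play_rows --pt "0 0 -0.0175 -0.004 0 0 1" --pt "0 -0.001 -0.041 -0.008 0 0 1" --pt "0 -0.0025 -0.064 -0.013 0 0 1" --pt "0 -0.005 -0.087 -0.018 0 0 1" --pt "0 -0.009 -0.11 -0.023 0 0 1" --pt "0 -0.0135 -0.133 -0.0275 0 0 1" --pt "0 -0.019 -0.1555 -0.032 0 0 1" --pt "0 -0.0235 -0.172 -0.036 0 0 1" --pt "0 -0.027 -0.1835 -0.038 0 0 1" --pt "0 -0.027 -0.1835 -0.038 0 0 1"

```text
clock: 14.4
position: [0.6262, 0.0576, 0.1927]
tool_rot: [2.811, -0.0, 1.503]
force: [4.6, -5.5, -2.6]
grip_width: 0.0095
finger_force: 59.1
```

```bash
python3 arc2.py .57 .25 .59 .62 .65 .68 .70 .72 .73
```

```text
delta [0. 0. 0. 0. 0. 0.] | tcp [0.6262 0.0576 0.1927] [ 2.811 -0.     1.503] F [ 4.6 -5.5 -2.6] g 0.0095 59.1 t 14.4 q [-0.47  0.45  0.31  1.93 -0.11  0.46 -0.19]
radius 0.29181114031767424 tilt 0.5715946682476384
0.59 [0.0, -0.0027, -0.0113, -0.0024, -0.0, -0.0]
0.62 [0.0, -0.0072, -0.0282, -0.006, -0.0, -0.0]
0.65 [0.0001, -0.0121, -0.0449, -0.0095, -0.0, -0.0]
0.68 [0.0001, -0.0176, -0.0614, -0.0131, -0.0, -0.0]
0.7 [0.0001, -0.0215, -0.0723, -0.0155, -0.0, -0.0]
0.72 [0.0002, -0.0257, -0.0832, -0.0179, -0.0, -0.0]
0.73 [0.0002, -0.0278, -0.0885, -0.0191, -0.0, -0.0]
```

>>> play_rows --pt "0 -0.0027 -0.0113 -0.0024 0 0 1" --pt "0 -0.007 -0.028 -0.006 0 0 1" --pt "0 -0.012 -0.045 -0.0095 0 0 1" --pt "0 -0.0175 -0.0615 -0.013 0 0 1" --pt "0 -0.0215 -0.0725 -0.0155 0 0 1" --pt "0 -0.0215 -0.0725 -0.0155 0 0 1" --pt "0 -0.0215 -0.0725 -0.0155 0 0 1"

```text
clock: 15.1
position: [0.605, 0.0589, 0.223]
tool_rot: [2.779, -0.0, 1.503]
force: [6.3, -5.7, 0.5]
grip_width: 0.01
finger_force: 59.0
```

```bash
python3 arc2.py .70 .25 .74 .77 .79
python3 - <<'E'
from h import *
c=cal('wrist'); q=np.load('q.npy'); w=snap('wrist','w5.png'); s=snap('scene','s5.png'); snap('top','t5.png'); print(c); cs=cal('scene')
for t in(.70,.75,.79): print(t,proj(cs,b2w(q,[board(t,.1495,.183,0),board(t,.13,.18,0)])).round(1).tolist(),proj(c,b2w(q,[board(t,.1495,.183,0)])).round(1).tolist())
o=np.zeros((600,800,3),np.uint8); o[:340]=cv2.resize(s[125:210,330:430],(800,680)[:2],interpolation=cv2.INTER_CUBIC)[:340] if 0 else cv2.resize(s[120:188,300:460],(800,340),interpolation=cv2.INTER_CUBIC); o[340:,:416]=cv2.resize(w,(416,260)); cv2.imwrite('pics/c5.png',o[:,:,::-1])
E
```

```text
delta [0. 0. 0. 0. 0. 0.] | tcp [0.605  0.0589 0.223 ] [ 2.779 -0.     1.503] F [ 6.3 -5.7  0.5] g 0.01 59.0 t 15.1 q [-0.54  0.37  0.36  1.99 -0.06  0.46 -0.24]
radius 0.29206174752802294 tilt 0.6991170537138045
0.74 [0.0, -0.0077, -0.0219, -0.0048, -0.0, -0.0]
0.77 [0.0001, -0.0141, -0.0381, -0.0084, -0.0, -0.0]
0.79 [0.0001, -0.0186, -0.0488, -0.0107, -0.0, -0.0]
{'fovy': 71.44359297545546, 'cx': 318.2538257376744, 'cy': 199.41341326341373, 'k1': 0.002132344075288737, 'xyz': array([0.5599407 , 0.14183845, 0.35565301]), 'rotation': array([ 2.82261581, -0.36343588, -0.06793856]), 'f': np.float64(278.10613507658405), 'M': array([[ 0.93252468, -0.17568398,  0.31548829],
       [-0.06345204, -0.93979829, -0.33578716],
       [ 0.35548778,  0.29311144, -0.88753261]])}
0.7 [[390.0, 147.6], [386.8, 149.7]] [[24.3, -133.1]]
0.75 [[389.5, 144.9], [386.4, 147.4]] [[1.9, -146.6]]
0.79 [[389.1, 142.8], [386.0, 145.6]] [[-18.3, -158.2]]
```

View pics/c5.png

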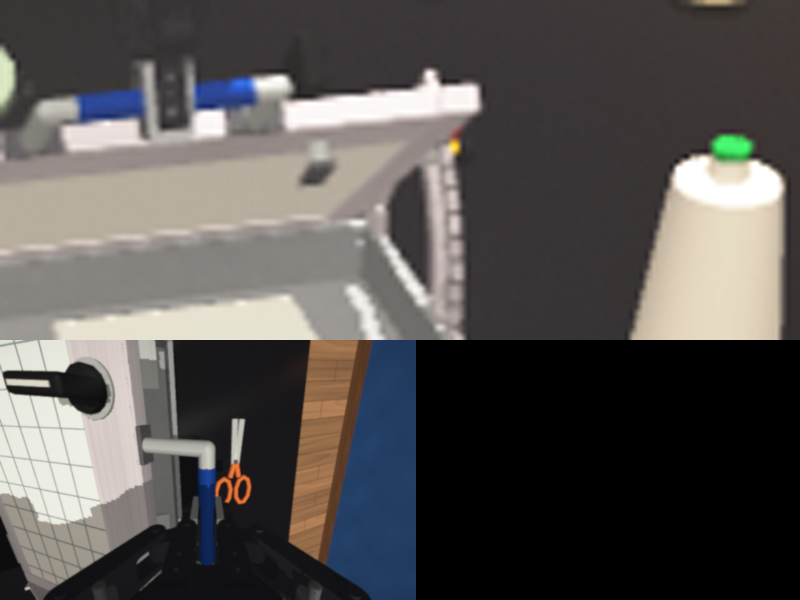

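The board is at about 0.70 tilt and the grip is good; the yellow pointer is at about (391,149) in the scene view, just below the partly hidden red rider. I'll refine the rider angle from the earlier pictures.

```bash
cat > rid.py <<'E'
from h import *
from scipy.optimize import minimize_scalar
q=np.load('q.npy'); o=observe(); c=cal('wrist'); Rt=R.from_euler('xyz',o['tool_rot']).as_matrix()
Mr=Rt.T@c['M']; tr=Rt.T@(c['xyz']-o['position'])
def wcam(p,e):
    T=R.from_euler('xyz',e).as_matrix(); d=dict(c); d['M']=T@Mr; d['xyz']=np.array(p)+T@tr; return d
def load(f): return np.ascontiguousarray(cv2.imread('pics/'+f)[:,:,::-1])
def hull(cm,qq,t):
    P=[board(t,.1495+a*.0085,.183+b*.007,h*.008) for a in(-1,1) for b in(-1,1) for h in(-1,1)]
    return cv2.convexHull(proj(cm,b2w(qq,P)).astype(np.float32))
def cent(h): m=cv2.moments(h); return np.array([m['m10']/m['m00'],m['m01']/m['m00']])
views=[('top',cal('top'),load('top1.png'),(222,215,238,235)),('scene',cal('scene'),load('scene1.png'),(380,137,398,152)),
('w2',wcam([.5794,.1707,.1644],[3.141,0,1.561]),load('w2.png'),(110,85,185,140)),('w1',wcam([.5162,.2282,.2242],[3.140,-.001,1.565]),load('w1.png'),(265,170,310,205))]
for n,cm,im,(x0,y0,x1,y1) in views:
    f=im.astype(int); m=((f[...,0]>90)&(f[...,0]>2.2*f[...,1])&(f[...,0]>2.2*f[...,2]))[y0:y1,x0:x1].astype(np.uint8)
    ys,xs=np.nonzero(m); hh=cv2.convexHull(np.c_[xs+x0,ys+y0].astype(np.float32)); ob=cent(hh)
    r=minimize_scalar(lambda t:((cent(hull(cm,q,t))-ob)**2).sum(),bounds=(.45,.9),method='bounded')
    p=cent(hull(cm,q,.8))-cent(hull(cm,q,.7)); h=hull(cm,q,r.x)
    print(n,ob.round(1),'bbox',hh[:,0].min(0),hh[:,0].max(0),'fit',round(r.x,3),'resid',(cent(h)-ob).round(2),'px/0.1rad',p.round(1),'hull',h[:,0].min(0).round(),h[:,0].max(0).round())
    hs=cv2.cvtColor(im,cv2.COLOR_RGB2HSV); ym=cv2.inRange(hs,(22,150,120),(32,255,255)); ys,xs=np.nonzero(ym[60:200]); 
    k,_,st,ce=cv2.connectedComponentsWithStats(ym); print('  yellow',[(ce[i].round(1).tolist(),int(st[i,4])) for i in range(1,k) if st[i,4]>3][:6])
    print('  pointer flat @r=.125,y=.19',proj(cm,b2w(q,[[.005,.190,.054],[.02,.19,.054]])).round(1).tolist())
E
python3 rid.py
```

```text
top [230.3 224. ] bbox [228. 221.] [233. 227.] fit 0.788 resid [-0.31 -0.11] px/0.1rad [-1.5  3.9] hull [226. 219.] [234. 229.]
  yellow []
  pointer flat @r=.125,y=.19 [[237.4, 217.3], [237.9, 211.9]]
scene [389.  143.1] bbox [386. 140.] [392. 146.] fit 0.785 resid [ 0.15 -0.03] px/0.1rad [-1.  -5.3] hull [385. 139.] [393. 147.]
  yellow [([198.2, 199.4], 9), ([300.5, 280.0], 4)]
  pointer flat @r=.125,y=.19 [[391.5, 181.1], [393.4, 183.7]]
w2 [145.9 112.1] bbox [123.  98.] [168. 126.] fit 0.781 resid [ 0.12 -3.37] px/0.1rad [-31.7  -1.1] hull [121.  92.] [171. 124.]
  yellow [([224.2, 103.4], 17), ([248.6, 105.5], 67)]
  pointer flat @r=.125,y=.19 [[239.5, 100.9], [257.1, 102.1]]
w1 [287.8 187.7] bbox [275. 178.] [301. 198.] fit 0.789 resid [-0.25 -1.36] px/0.1rad [-14.1   2.9] hull [272. 174.] [303. 200.]
  yellow [([304.2, 157.6], 5), ([321.4, 158.8], 26)]
  pointer flat @r=.125,y=.19 [[314.9, 156.0], [328.2, 156.8]]
```

>>> play_rows --pt "0 -0.003 -0.011 -0.0024 0 0 1" --pt "0 -0.0077 -0.022 -0.0048 0 0 1" --pt "0 -0.011 -0.03 -0.0066 0 0 1" --pt "0 -0.014 -0.038 -0.0084 0 0 1" --pt "0 -0.0174 -0.0461 -0.01 0 0 1" --pt "0 -0.0174 -0.0461 -0.01 0 0 1" --pt "0 -0.0174 -0.0461 -0.01 0 0 1" --pt "0 -0.0174 -0.0461 -0.01 0 0 1"

```text
clock: 16.05
position: [0.589, 0.06, 0.2415]
tool_rot: [2.758, -0.0, 1.503]
force: [6.2, -5.0, 1.5]
grip_width: 0.0101
finger_force: 58.9
```

```bash
python3 arc2.py .785 .25 .79
python3 - <<'E'
from h import *
q=np.load('q.npy'); s=snap('scene','s6.png'); t=snap('top','t6.png'); print(observe()['qd'].round(3)); cs=cal('scene')
for im in(cv2.imread('pics/scene1.png'),cv2.imread('pics/s5.png'),s[:,:,::-1]):
    f=im[:,:,::-1].astype(int); m=((f[...,0]>150)&(f[...,1]>110)&(f[...,2]<.45*f[...,0])); m[:,:382]=0; m[:,402:]=0; m[:130]=0; m[200:]=0
    ys,xs=np.nonzero(m); print('yellow',xs.mean(),ys.mean(),len(xs),ys.max())
for tt in(0,.7,.74,.785,.82):print(tt,proj(cs,b2w(q,[board(tt,r,.19,0) for r in(.125,.135,.145)])).round(1).tolist())
o=np.zeros((600,800,3),np.uint8); o[:400]=cv2.resize(s[115:175,340:460],(800,400),interpolation=cv2.INTER_CUBIC); o[400:600,:320]=cv2.resize(t[195:245,210:290],(320,200),interpolation=cv2.INTER_CUBIC); cv2.imwrite('pics/c6.png',o[:,:,::-1])
E
```

```text
delta [0. 0. 0. 0. 0. 0.] | tcp [0.589  0.06   0.2415] [ 2.758 -0.     1.503] F [ 6.2 -5.   1.5] g 0.0101 58.9 t 16.05 q [-0.59  0.32  0.4   2.02 -0.02  0.46 -0.28]
radius 0.29235885812999257 tilt 0.7834485108505004
0.79 [0.0, -0.0011, -0.0027, -0.0006, -0.0, -0.0]
[ 0.     0.001  0.    -0.001 -0.    -0.001 -0.001]
yellow 391.0 162.5 2 182
yellow 390.6 148.8 5 150
yellow 390.0 143.0 1 143
0 [[391.5, 181.1], [392.8, 182.9], [394.0, 184.6]]
0.7 [[389.8, 149.8], [390.9, 148.8], [392.0, 147.8]]
0.74 [[389.5, 148.1], [390.6, 146.9], [391.7, 145.8]]
0.785 [[389.1, 146.1], [390.1, 144.8], [391.2, 143.4]]
0.82 [[388.8, 144.6], [389.8, 143.1], [390.8, 141.7]]
```

View pics/c6.png

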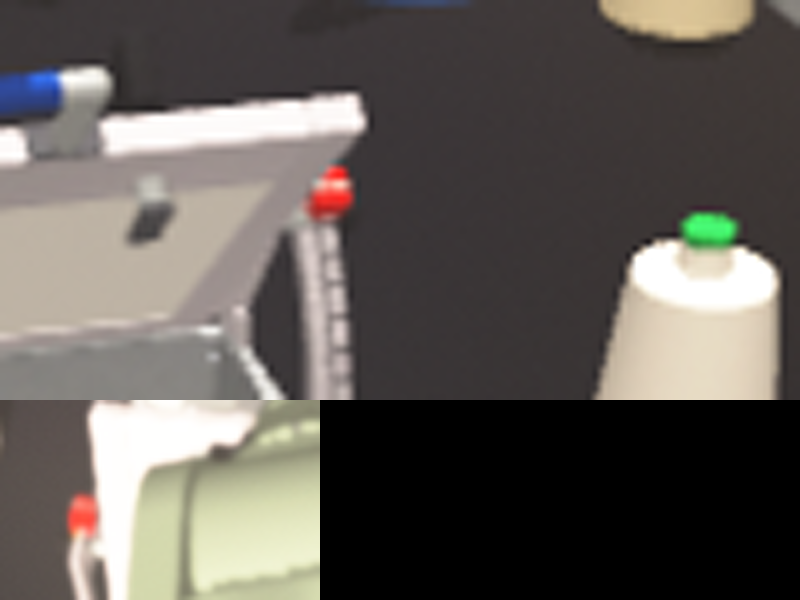

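The pointer has moved in behind the red rider at (390,143), which is where it should be. The tilt is 0.783 by arm geometry against a rider angle of 0.785. The arm is still and the grip is firm at 59 N, so I'm handing in.

```bash
python3 -c "
from workcell import *
print(job_done())"
```

```text
the job is handed in; nothing more can be done
None
```

I turned both latches counter-clockwise to their end stops with the board flat, then raised it to a tilt of about 0.783 rad against about 0.785 for the rider; I handed the job in at about 16 s with the arm still holding the handle.

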